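# Slide a bare circuit board out of the print jig and seat it in the test cradle

### The arm

A 6-joint arm with a two-finger parallel gripper is mounted at the origin on the work surface. World frame = base frame: x ahead of the robot, y to its left, z up, the work surface at z = 0. Lengths are in m, angles in rad, forces in N, time in s.
With the tool pointing down it reaches from about 0.325 to 0.875 m from the base axis. Payload 4.4 kg.
Tool frame: the origin (TCP) lies on the front face of the gripper's body, between the roots of the fingers; the fingertips stand 73 mm ahead of it and the grasp point (between the pads) lies tcp_to_grasp ahead of it (tcp_to_grasp is the distance from the TCP to the grasp point, in m); z points along the fingers, y is the line along which they close (so a half turn about z gives the same grasp; the last joint's range is limited). The gripper opens to 85 mm and grips with 20 to 120 N. Pads are 22 mm wide; open, the fingers measure 114 mm over their backs; the gripper's body (76 mm by 85 mm) begins 54 mm behind the grasp point. The pads swing forward as they close: fully open they stand 13 mm farther back than shut.
Start: joints at [1.173, 0.207, 1.542, -0, 1.393, -0.15], TCP at [0.14, 0.558, 0.304] pointing down, gripper open.
Joint ranges: [-2.73, 2.73], [-0.86, 2.22], [0.23, 2.46], [-1.11, 4.25], [0.08, 2.63], [-2.82, 2.82]. Speed limits (rad/s): [2.79, 2.79, 3.14, 3.14, 3.14, 3.14].

### API

Orientations are given as a 3x3 rotation matrix whose columns are the frame's x, y, z axes.
In Python, from plant import * gives the robot as it stands.
- The arm moves only by the shell command python3 -m jog 'ROWS'. ROWS is JSON, a list of rows, each a list of 7 numbers: the shift along the world's x, y, z scaled (see below), then the turn, a rotation vector about the world's x, y, z scaled (see below), then the opening, from -1 (shut) to 1 (fully open), so that 0 is half open. In form: [[tx, ty, tz, rx, ry, rz, jaw], ...]. A call has exactly 5 rows; each row is the pose to reach, as a shift and turn from the pose commanded when the call began; what a row does not reach only later rows make up. The controller multiplies each number of a shift by 0.4 m and each number of a turn by 90 degrees. A row lasts 1/12 s, in which the tool goes at most 41.7 mm and 7.16 degrees, less where a joint would pass 70% of its speed; a pose out of reach is approached as far as the arm can. A call with a number of a shift or a turn outside -1 to 1 is refused whole. A call with a gripper value outside its range is refused whole. The fingers move at their own pace and stop on an object; the grip force is fixed at half the most. Time passes only in rows, so rows that repeat a pose let the fingers close, or fill a call up. It gives the time, the measured TCP pose, the force, the opening and the grip force at its end, in the units of the state.
- state(): the state, without advancing time (a new reading comes with each control period).
- read_camera(name): name is "scene" or "top" or "wrist"; returns a dict with "pixels" (480x640x3 uint8, red, green, blue), "fov_y" (degrees; the focal length in pixels is half the picture's height over the tangent of half this angle, whatever the lens; pixels are square), "cx", "cy" (the principal point, pixels), "R" (3x3) and "t" (3): a world point X has camera coordinates R X + t. Camera axes: x right, y down, z forward; pixel columns grow to the right and rows downward; lengths in m; the calibration is good to about 2 mm. A picture is of the moment at which its call begins. There is no depth.
- close_job(): hands the job in; it is judged then, once.
The state is a dict: "time_s": time; "joints": joint angles; "joint_velocities": joint speeds; "effort": joint torques, N m; "ee_pos": TCP position; "ee_rot": TCP orientation; "ft_force": force on the tool from outside, world axes, zero at the start; "ft_torque": the same for the moment, N m; "opening": finger opening in m; "grasp_force": force on a finger pad.
Only numpy, scipy, OpenCV 4.12 (cv2) and the standard library are available. Lean on these libraries where they do the work, as an engineer would, in place of code of your own. Each camera call takes 0.05 s, during which the arm holds its last target. There are 200 camera calls.

### The job

The bare circuit board lies flush in the recess of the raised print jig, where it cannot be gripped: press on it lightly and slide it out over the jig's open front edge until it overhangs far enough to take hold of, then lift it off. Lay it flat in the test cradle with its far end fully home against the cradle's rear stop and let go. Be gentle: never press or push the board hard against the jig or the cradle, do not drop it on the bench, and leave everything else where it is.

Things in the scene. Friction and masses are not known exactly. Their poses are not given: they have to be found in the camera images.
- board_centre (a point): Centre (half-way through the thickness) of the loose bare circuit board: flat green rectangle, 120 mm long (x axis) by 54 mm wide (y) by 3 mm thick (z up), 25 to 45 g. A fingertip pressed on it with 4 to 9 N drags it (it may slip a little); over 18 N, even for a moment, cracks it, so touch down slowly, at 10 mm/s or less. Over half out, it tips off. Its overhang can be pinched across the 54 mm from above.
- jig: The print jig, fixed: aluminium and grey block, 160 mm long (x axis) by 82 mm wide (y), origin at the centre of its underside, z up. Bed 60 mm above the bench (gives 1 mm at 20 N), open at the front (-x). Lips 4 mm high stand on the bed along both sides (58 mm apart) and the rear (inner face at x = +70 mm). The board starts between them, its length along x, front end 14 to 30 mm behind the front edge.
- jig_edge (a point): Middle of the jig's open front edge, at bed height (60 mm); x = -80 mm in the jig's frame. The space in front of it, below the overhang, is free.
- cradle: The test cradle, fixed: lower, shorter black block with a steel bed, 90 mm long (x axis) by 85 mm wide (y), origin at the centre of its underside, z up. Bed 45 mm above the bench, open at the front (-x, front edge at x = -45 mm). Lips 4 mm high on the bed along both sides (61 mm apart); across the rear a wall 14 mm high, inner face at x = +35 mm, is the rear stop.
- cradle_home (a point): Where the board's centre is when it lies fully home in the cradle (x = -25 mm, y = 0, 46.5 mm up in the cradle's frame, axes as the cradle's). Its front end then overhangs the cradle's front edge by 40 mm, leaving room for the fingers beside and below. The cradle is rigid: go slowly, at about 10 mm/s, into contact.
- spool: Bystander: loose grey spool of solder standing on the bench, 54 mm across, 38 mm high; origin at the centre of its underside.
- cutters: Bystander: loose side cutters with red handles lying on the bench, 135 mm long, 12 mm high; origin at the underside near the pivot, jaws towards its +x.
- flux: Bystander: loose small jar, 40 mm across, 45 mm high; origin at the centre of its underside.
- small_board: Bystander: loose small populated circuit board lying on the bench, 45 x 35 mm, 9 mm high; origin at the centre of its underside.
- tweezers: Bystander: loose steel tweezers lying on the bench, 122 mm long along x, 7 mm high; origin at the middle of the underside.
- clamp: Bystander: loose black bar clamp lying on the bench, 165 mm long along x, 26 mm high; origin at the middle of the underside.
Mind the look-alikes: they are no part of the job. What is shaped like the part that bears board_centre but pink or white is not meant.

How it is judged:
On the way:
1. the board, still lying flat on the jig's bed, overhangs the front edge by at least 20 mm (x of board_centre in the frame of jig between -0.085 and -0.04 m and y of board_centre in the frame of jig between -0.008 and 0.008 m and z of board_centre in the frame of jig below 0.0645 m and angle between board_centre's own z axis and vertical below 0.05 rad), for 0.2 s.
At the end, for the whole second after the job is handed in: The board lies at rest, flat (within 3 degrees) on the cradle's bed between its side lips, its rear end within 2 mm of the rear stop, and is released (x of board_centre in the frame of cradle between -0.027 and -0.022 m and y of board_centre in the frame of cradle between -0.006 and 0.006 m and z of board_centre in the frame of cradle between 0.0445 and 0.0485 m and angle between board_centre's own z axis and vertical below 0.05 rad and linear speed of board below 0.01 m/s); the robot touches nothing.
It fails at once if the board is pressed or pushed against the jig with more than 18 N (contact force between board and jig above 18 N).
It fails at once if the board is pressed or pushed against the cradle with more than 25 N (contact force between board and cradle above 25 N).
It fails at once if the board is dropped on the bench (height (world z) of board_centre below 0.03 m).
It fails at once if a bystander is moved by more than 20 mm (distance of any of spool, cutters, flux, small_board, tweezers, clamp from where it was at the start of the episode above 0.02 m).
It also fails if it takes over 64 s, if anything falls off the work surface, if the arm or the gripper's body presses on something with over 40 N, if the wrist force passes 120 N, or if a joint passes its speed limit or range.

## Working session

There is one attempt and no reset: what is moved stays moved. The work goes in short steps, Python scripts to look and compute and a shell command to move; the robot and the scene stay as the last step left them, time stands still between calls to the robot, and variables do not carry over. Pictures are saved under pics/ and viewed, at most 10 in all, crops included, and the job is handed in when it is done.

```bash
mkdir -p pics; ls; python3 - <<'E'
from plant import *
import cv2
for n in("scene","top"):
    c=read_camera(n);cv2.imwrite(f"pics/{n}0.png",c["pixels"][:,:,::-1]);print(n,c["fov_y"],c["cx"],c["cy"],c["R"],c["t"])
s=state();print(s);print([k for k in globals() if 'tcp' in k], tcp_to_grasp if 'tcp_to_grasp' in globals() else '')
E
```

```text
pics
scene 52.172540444110865 325.82651029904525 228.09440880926456 [[-1.90304826e-01  9.81724793e-01 -7.10416374e-04]
 [ 8.00131833e-01  1.54684122e-01 -5.79535911e-01]
 [-5.68834882e-01 -1.10856907e-01 -8.14946393e-01]] [ 0.11820003 -0.42185473  1.63175731]
top 50.071041772981545 321.08058833017276 243.55757590740615 [[-0.00550418 -0.99997874  0.00349508]
 [-0.99605952  0.00517316 -0.08853629]
 [ 0.08851633 -0.00396862 -0.99606682]] [-0.0088363   0.61317883  1.09333464]
{'time_s': 0.1, 'joints': array([ 1.17347609e+00,  2.07365990e-01,  1.54283994e+00, -1.20903630e-05,
        1.39354069e+00, -1.50506659e-01]), 'joint_velocities': array([-1.25942705e-03, -8.43444991e-04, -3.37070841e-03, -2.27344774e-03,
       -8.13770851e-05,  1.65300675e-03]), 'effort': array([-1.22911268e-03, -3.84092188e+01, -2.92548537e+01, -2.82123483e-04,
        4.81498646e-03, -1.61004675e-05]), 'ee_pos': array([0.14028179, 0.55705343, 0.30281034]), 'ee_rot': array([[-9.69696231e-01,  2.44312387e-01, -8.22502865e-04],
       [ 2.44313573e-01,  9.69694238e-01, -1.99078531e-03],
       [ 3.11202777e-04, -2.13140563e-03, -9.99997680e-01]]), 'ft_force': array([ 0.37292189, -0.02561963, -0.14361478]), 'ft_torque': array([ 0.0033349 ,  0.01014054, -0.02509005]), 'grasp_force': 0.0, 'opening': 0.0854190776460632}
['tcp_to_grasp'] 0.0539
```

View pics/scene0.png

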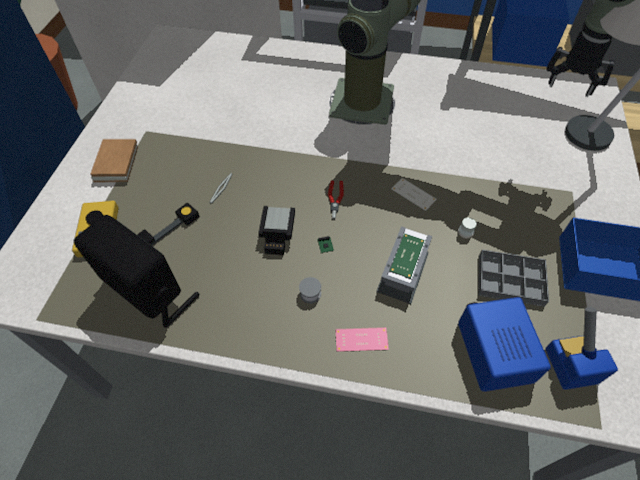

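View pics/top0.png

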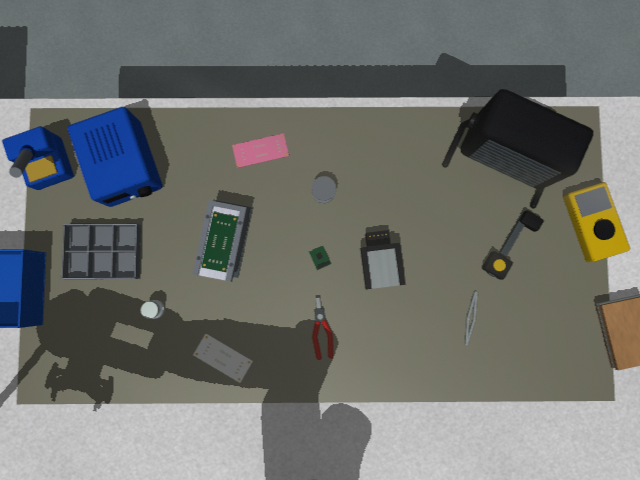

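Candidates for the board (top view): green on the jig (221,240), pink at (260,150), whitish in shadow at (222,358), and the small populated board at (320,257). I choose the green one on the jig, and the cradle at (382,262). One close crop to check.

```bash
python3 - <<'E'
import cv2,numpy as np
t=cv2.imread("pics/top0.png")
a=cv2.resize(t[190:290,180:260],None,fx=5,fy=5,interpolation=cv2.INTER_CUBIC)
b=cv2.resize(t[220:300,350:415],None,fx=6,fy=6,interpolation=cv2.INTER_CUBIC)
o=np.zeros((500,790,3),np.uint8);o[:500,:400]=a;o[:480,400:790]=b
cv2.imwrite("pics/crop0.png",o)
E
```

```text
(no output)
```

View pics/crop0.png

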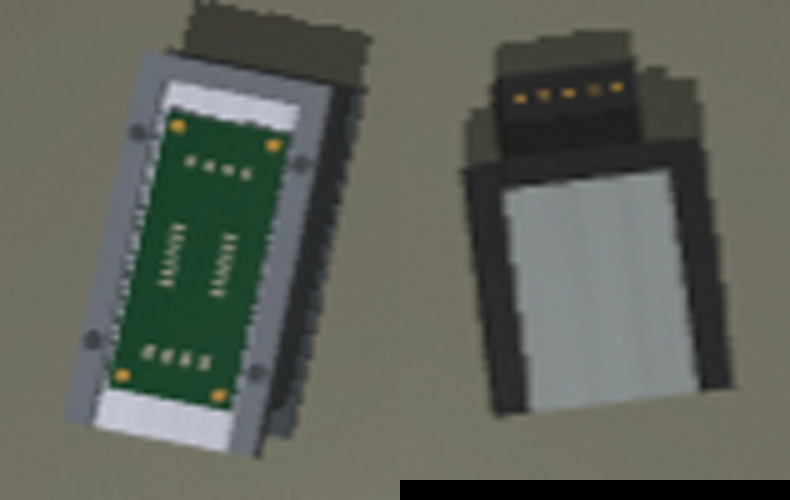

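The left crop shows the green board in the jig, with its corners near (170,110), (292,138), (232,408) and (110,385). The jig's open edge is at the bottom, from (97,427) to (230,450). The right crop shows the cradle bed, with its open front at the bottom from (528,412) to (698,390). Both fronts face the robot.

```bash
cat > h.py <<'E'
from plant import *
import numpy as np, cv2
np.set_printoptions(precision=4,suppress=True)
def ray(c,u,v,z):
    f=240/np.tan(np.radians(c["fov_y"]/2)); R=np.array(c["R"]);t=np.array(c["t"])
    d=R.T@np.array([(u-c["cx"])/f,(v-c["cy"])/f,1]); o=-R.T@t
    return o+d*(z-o[2])/d[2]
def proj(c,X):
    f=240/np.tan(np.radians(c["fov_y"]/2)); p=np.array(c["R"])@X+c["t"]
    return np.array([c["cx"]+f*p[0]/p[2],c["cy"]+f*p[1]/p[2]])
E
python3 - <<'E'
from h import *
c=read_camera("top");print("cam",-np.array(c["R"]).T@c["t"])
J=lambda x,y,z:ray(c,180+x/5-.4,190+y/5-.4,z)
K=lambda x,y,z:ray(c,350+(x-400)/6-.4,220+y/6-.4,z)
B=np.array([J(170,110,.063),J(292,138,.063),J(232,408,.063),J(110,385,.063)]);print(B,B.mean(0))
F=np.array([J(97,427,.06),J(230,450,.06)]);print("front",F,F.mean(0));R=np.array([J(168,82,.06),J(299,104,.06)]);print("rear",R,R.mean(0))
a=R.mean(0)-F.mean(0);print(np.linalg.norm(a),np.arctan2(a[1],a[0]))
b=(B[0]+B[1]-B[2]-B[3])/2;print(np.linalg.norm(b),np.arctan2(b[1],b[0]))
F=np.array([K(528,412,.045),K(698,390,.045)]);R=np.array([K(505,188,.045),K(668,170,.045)])
O=np.array([K(495,415,.049),K(735,388,.049)])
a=R.mean(0)-F.mean(0);print("cr",F,R,O,O.mean(0),F.mean(0),R.mean(0),np.linalg.norm(a),np.arctan2(a[1],a[0]))
for n,(u,v) in dict(spool=(323,189),cut=(322,330),flux=(151,310),sb=(320,258)).items(): print(n,ray(c,u,v,.02))
E
```

```text
cam [ 0.5139 -0.0077  1.1434]
[[0.6792 0.2156 0.063 ]
 [0.6669 0.1638 0.063 ]
 [0.5527 0.188  0.063 ]
 [0.5627 0.2393 0.063 ]] [0.6154 0.2017 0.063 ]
front [[0.5451 0.2452 0.06  ]
 [0.5352 0.1891 0.06  ]] [0.5402 0.2172 0.06  ]
rear [[0.6917 0.2172 0.06  ]
 [0.6819 0.1614 0.06  ]] [0.6868 0.1893 0.06  ]
0.149255880541794 -0.1875746147523226
0.11782223882460224 -0.2044587307611319
cr [[ 0.5154 -0.1177  0.045 ]
 [ 0.5228 -0.1782  0.045 ]] [[ 0.5952 -0.1106  0.045 ]
 [ 0.6013 -0.169   0.045 ]] [[ 0.5144 -0.1056  0.049 ]
 [ 0.5234 -0.1907  0.049 ]] [ 0.5189 -0.1482  0.049 ] [ 0.5191 -0.148   0.045 ] [ 0.5982 -0.1398  0.045 ] 0.07954407235012544 0.10289704228058368
spool [ 0.7351 -0.0171  0.02  ]
cut [ 0.4261 -0.0131  0.02  ]
flux [0.4711 0.3573 0.02  ]
sb [ 0.582  -0.0096  0.02  ]
```

The jig's yaw is about -0.188, its front edge is at (0.540, 0.217) and the board centre at (0.615, 0.202). The cradle's yaw is about 0.105 and its home point is about (0.539, -0.146). Moving to above the pressing point.

```bash
python3 -m jog '[[0.08,-0.06,0,0,0,0.01,-1],[0.165,-0.12,0,0,0,0.02,-1],[0.25,-0.18,0,0,0,0.03,-1],[0.33,-0.24,0,0,0,0.0375,-1],[0.4,-0.29,0,0,0,0.0375,-1]]'
python3 -m jog '[[0.08,-0.06,0,0,0,0,-1],[0.165,-0.12,0,0,0,0,-1],[0.25,-0.18,0,0,0,0,-1],[0.33,-0.24,0,0,0,0,-1],[0.4,-0.29,0,0,0,0,-1]]'
python3 -m jog '[[0.08,-0.06,-0.04,0,0,0,-1],[0.165,-0.12,-0.08,0,0,0,-1],[0.25,-0.18,-0.13,0,0,0,-1],[0.33,-0.24,-0.18,0,0,0,-1],[0.4,-0.29,-0.2,0,0,0,-1]]'
```

```text
time_s: 0.57
ee_pos: [0.3019, 0.4398, 0.3036]
ee_rot: [[-0.982, 0.187, -0.0], [0.187, 0.982, -0.001], [-0.0, -0.001, -1.0]]
ft_force: [0.8, 0.2, -0.5]
opening: 0.0255
grasp_force: 0.0
time_s: 0.98
ee_pos: [0.4622, 0.3235, 0.3036]
ee_rot: [[-0.982, 0.188, -0.0], [0.188, 0.982, -0.001], [0.0, -0.001, -1.0]]
ft_force: [0.9, 0.3, -0.1]
opening: 0.0003
grasp_force: 0.0
time_s: 1.4
ee_pos: [0.6163, 0.2111, 0.2226]
ee_rot: [[-0.982, 0.187, -0.004], [0.187, 0.982, -0.001], [0.004, -0.001, -1.0]]
ft_force: [-0.4, 0.6, -0.5]
opening: -0.0001
grasp_force: 0.0
```

```bash
python3 -m jog '[[0.02,-0.013,-0.05,0,0,0,-1],[0.04,-0.026,-0.1,0,0,0,-1],[0.04,-0.026,-0.15,0,0,0,-1],[0.04,-0.026,-0.17,0,0,0,-1],[0.04,-0.026,-0.18,0,0,0,-1]]'
python3 -m jog '[[0,0,0,0,0,0,-1],[0,0,0,0,0,0,-1],[0,0,0,0,0,0,-1],[0,0,0,0,0,0,-1],[0,0,0,0,0,0,-1]]'
python3 - <<'E'
from h import *
w=read_camera("wrist");cv2.imwrite("pics/w1.png",w["pixels"][:,:,::-1])
s=state();p=s["ee_pos"]+.073*s["ee_rot"][:,2];print(p,"tip px",proj(w,p))
e=np.array([.5402,.2172,.06]);print("edge px",proj(w,e))
d=np.array([np.cos(-.188),np.sin(-.188)]);n=np.array([-d[1],d[0]]);print("rel board centre",(p[:2]-[.6154,.2017])@d,(p[:2]-[.6154,.2017])@n,(p[:2]-e[:2])@n)
E
```

```text
time_s: 1.82
ee_pos: [0.6308, 0.2018, 0.1505]
ee_rot: [[-0.982, 0.187, -0.005], [0.187, 0.982, -0.001], [0.005, -0.002, -1.0]]
ft_force: [-0.9, 0.5, -0.6]
opening: 0.0
grasp_force: 0.0
time_s: 2.23
ee_pos: [0.6329, 0.2026, 0.1549]
ee_rot: [[-0.982, 0.186, 0.002], [0.186, 0.982, 0.0], [-0.002, 0.001, -1.0]]
ft_force: [0.2, 0.8, -0.1]
opening: -0.0002
grasp_force: 0.0
[0.6329 0.2025 0.0816] tip px [319.0619 315.1298]
edge px [311.0587  47.1978]
rel board centre 0.01706520306773096 0.004043182139005871 0.002870759474333249
```

View pics/w1.png

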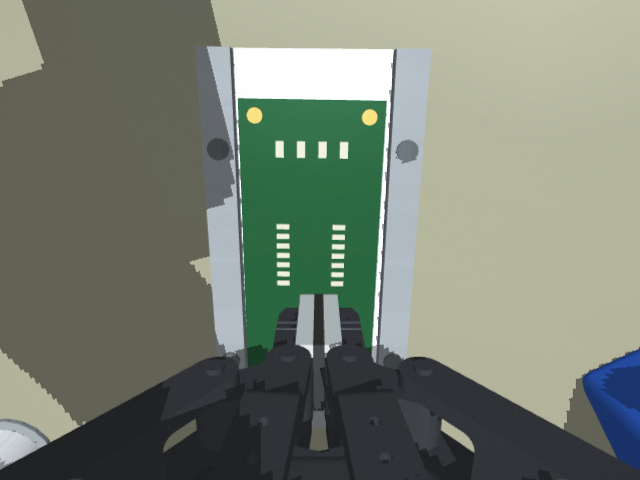

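The wrist view shows the board between the lips: its front corners are at (238,98) and (386,101), the open edge runs from (232,48) to (394,50), and the closed tips are around (319,315).

```bash
python3 - <<'E'
from h import *
w=read_camera("wrist");s=state();p=s["ee_pos"]+.073*s["ee_rot"][:,2]
f=(ray(w,238,98,.063)+ray(w,386,101,.063))/2; e0,e1=ray(w,232,48,.06),ray(w,394,50,.06);e=(e0+e1)/2
v=(e0-e1)[:2];l=ray(w,236,150,.063)+ray(w,386,150,.063);m=ray(w,246,330,.063)+ray(w,376,330,.063);g=(m-l)
print("f",f,"e",e,np.hypot(*v),"edge yaw",np.arctan2(-v[0]*np.sign(v[1]),abs(v[1])),"board yaw",np.arctan2(g[1],g[0]))
d=np.array([np.cos(-.188),np.sin(-.188)]);n=np.array([-d[1],d[0]])
for q in(f,e):print("tip rel",(p-q)[:2]@d,(p-q)[:2]@n)
E
```

```text
f [0.5574 0.2141 0.063 ] e [0.5408 0.2177 0.06  ] 0.057233868707605114 edge yaw -0.19933918199745285 board yaw -0.19296965604306462
tip rel 0.07621335236771848 0.002552094831512132
tip rel 0.09323361976807566 0.002178772415689966
```

```bash
python3 -m jog '[[0,-0.003,-0.005,0,0,0,-1],[-0.001,-0.006,-0.01,0,0,0,-1],[-0.001,-0.006,-0.015,0,0,0,-1],[-0.001,-0.006,-0.02,0,0,0,-1],[-0.001,-0.006,-0.025,0,0,0,-1]]'
python3 -m jog '[[0,0,0,0,0,0,-1],[0,0,0,0,0,0,-1],[0,0,0,0,0,0,-1],[0,0,0,0,0,0,-1],[0,0,0,0,0,0,-1]]'
```

```text
time_s: 2.75
ee_pos: [0.6318, 0.1996, 0.1429]
ee_rot: [[-0.982, 0.187, -0.0], [0.187, 0.982, -0.0], [0.0, -0.0, -1.0]]
ft_force: [1.4, -0.5, 0.2]
opening: -0.0
grasp_force: 0.0
time_s: 3.17
ee_pos: [0.6321, 0.1998, 0.1436]
ee_rot: [[-0.982, 0.187, 0.0], [0.187, 0.982, 0.0], [-0.0, 0.0, -1.0]]
ft_force: [0.1, 0.4, -0.1]
opening: 0.0002
grasp_force: 0.0
```

```bash
python3 -m jog '[[0,0,-0.0018,0,0,0,-1],[0,0,-0.0036,0,0,0,-1],[0,0,-0.0054,0,0,0,-1],[0,0,-0.0072,0,0,0,-1],[0,0,-0.009,0,0,0,-1]]' | grep -E 'ee_pos|ft'
python3 -m jog '[[0,0,-0.001,0,0,0,-1],[0,0,-0.002,0,0,0,-1],[0,0,-0.003,0,0,0,-1],[0,0,-0.004,0,0,0,-1],[0,0,-0.005,0,0,0,-1]]' | grep -E 'ee_pos|ft'
python3 -m jog '[[0,0,-0.0005,0,0,0,-1],[0,0,-0.001,0,0,0,-1],[0,0,-0.0015,0,0,0,-1],[0,0,-0.002,0,0,0,-1],[0,0,-0.0025,0,0,0,-1]]' | grep -E 'ee_pos|ft'
```

```text
ee_pos: [0.6319, 0.1998, 0.1397]
ft_force: [0.3, -0.8, 0.6]
ee_pos: [0.632, 0.1997, 0.1378]
ft_force: [-0.0, -0.3, -0.0]
ee_pos: [0.632, 0.1997, 0.1368]
ft_force: [-0.5, 0.4, 1.0]
```

```bash
python3 -m jog '[[0,0,-0.0003,0,0,0,-1],[0,0,-0.0006,0,0,0,-1],[0,0,-0.0009,0,0,0,-1],[0,0,-0.0009,0,0,0,-1],[0,0,-0.0009,0,0,0,-1]]' | grep -E 'ee_pos|ft'
python3 -m jog '[[0,0,-0.0003,0,0,0,-1],[0,0,-0.0006,0,0,0,-1],[0,0,-0.0009,0,0,0,-1],[0,0,-0.0009,0,0,0,-1],[0,0,-0.0009,0,0,0,-1]]' | grep -E 'ee_pos|ft'
```

```text
ee_pos: [0.632, 0.1997, 0.1364]
ft_force: [-0.5, -0.3, -1.1]
ee_pos: [0.632, 0.1997, 0.136]
ft_force: [-0.1, -0.1, 0.4]
```

```bash
python3 -m jog '[[0,0,-0.0004,0,0,0,-1],[0,0,-0.0008,0,0,0,-1],[0,0,-0.001,0,0,0,-1],[0,0,-0.001,0,0,0,-1],[0,0,-0.001,0,0,0,-1]]' | grep -E 'ee_pos|ft'
python3 -m jog '[[0,0,-0.0004,0,0,0,-1],[0,0,-0.0008,0,0,0,-1],[0,0,-0.001,0,0,0,-1],[0,0,-0.001,0,0,0,-1],[0,0,-0.001,0,0,0,-1]]' | grep -E 'ee_pos|ft'
```

```text
ee_pos: [0.632, 0.1998, 0.1357]
ft_force: [-0.2, 0.2, 0.9]
ee_pos: [0.632, 0.1998, 0.1356]
ft_force: [-0.8, 0.2, 2.4]
```

```bash
python3 -m jog '[[0,0,-0.0004,0,0,0,-1],[0,0,-0.0008,0,0,0,-1],[0,0,-0.001,0,0,0,-1],[0,0,-0.001,0,0,0,-1],[0,0,-0.001,0,0,0,-1]]' | grep -E 'ee_pos|ft'
python3 -m jog '[[0,0,-0.0002,0,0,0,-1],[0,0,-0.0004,0,0,0,-1],[0,0,-0.0005,0,0,0,-1],[0,0,-0.0005,0,0,0,-1],[0,0,-0.0005,0,0,0,-1]]' | grep -E 'ee_pos|ft'
```

```text
ee_pos: [0.632, 0.1998, 0.1354]
ft_force: [-2.7, -0.5, 5.4]
ee_pos: [0.632, 0.1998, 0.1354]
ft_force: [-2.5, -0.7, 5.3]
```

```bash
python3 -m jog '[[-0.005,0.001,-0.0002,0,0,0,-1],[-0.01,0.002,-0.0003,0,0,0,-1],[-0.015,0.003,-0.0003,0,0,0,-1],[-0.02,0.004,-0.0003,0,0,0,-1],[-0.025,0.005,-0.0003,0,0,0,-1]]' | grep -E 'ee_pos|ft'
python3 -m jog '[[-0.005,0.001,0,0,0,0,-1],[-0.01,0.002,0,0,0,0,-1],[-0.015,0.003,0,0,0,0,-1],[-0.02,0.004,0,0,0,0,-1],[-0.025,0.005,0,0,0,0,-1]]' | grep -E 'ee_pos|ft'
python3 - <<'E'
from h import *
w=read_camera("wrist");cv2.imwrite("pics/w2.png",w["pixels"][:,:,::-1])
g=w["pixels"].astype(int);m=(g[:,:,1]>g[:,:,0]*1.6)&(g[:,:,1]>g[:,:,2]*1.3)&(g[:,:,1]>50);ys,xs=np.nonzero(m[:300]);r=ys.min();print(r,xs[ys<r+6].min(),xs[ys<r+6].max())
f=ray(w,xs[ys<r+6].mean(),r,.063);print(f,state()["ee_pos"])
E
```

```text
ee_pos: [0.6229, 0.2018, 0.1354]
ft_force: [2.9, -1.3, 5.8]
ee_pos: [0.6127, 0.2038, 0.1354]
ft_force: [3.3, -0.8, 5.4]
100 236 404
[0.5378 0.216  0.063 ] [0.6124 0.204  0.1354]
```

Dragging without slip. Continuing.

```bash
for i in 1; do :; done
python3 -m jog '[[-0.005,0.001,0,0,0,0,-1],[-0.01,0.002,0,0,0,0,-1],[-0.015,0.003,0,0,0,0,-1],[-0.02,0.004,0,0,0,0,-1],[-0.025,0.005,0,0,0,0,-1]]' | grep -E 'ee_pos|ft'
python3 -m jog '[[-0.005,0.001,0,0,0,0,-1],[-0.01,0.002,0,0,0,0,-1],[-0.015,0.003,0,0,0,0,-1],[-0.02,0.004,0,0,0,0,-1],[-0.025,0.005,0,0,0,0,-1]]' | grep -E 'ee_pos|ft'
python3 -m jog '[[-0.005,0.001,0,0,0,0,-1],[-0.01,0.002,0,0,0,0,-1],[-0.015,0.003,0,0,0,0,-1],[-0.02,0.004,0,0,0,0,-1],[-0.025,0.005,0,0,0,0,-1]]' | grep -E 'ee_pos|ft'
python3 -m jog '[[-0.005,0.001,0,0,0,0,-1],[-0.01,0.002,0,0,0,0,-1],[-0.015,0.003,0,0,0,0,-1],[-0.018,0.004,0,0,0,0,-1],[-0.02,0.004,0,0,0,0,-1]]' | grep -E 'ee_pos|ft'
python3 - <<'E'
from h import *
w=read_camera("wrist");t=read_camera("top");cv2.imwrite("pics/w3.png",np.hstack([cv2.resize(w["pixels"],(400,300)),cv2.resize(t["pixels"][190:290,180:300],(400,300))])[:,:,::-1])
g=w["pixels"].astype(int);m=(g[:,:,1]>g[:,:,0]*1.6)&(g[:,:,1]>g[:,:,2]*1.3)&(g[:,:,1]>50);ys,xs=np.nonzero(m[:300]);r=ys.min();print(r,xs[ys<r+6].min(),xs[ys<r+6].max())
f=ray(w,xs[ys<r+6].mean(),r,.063);print(f,state()["ee_pos"])
E
```

```text
ee_pos: [0.6027, 0.2059, 0.1354]
ft_force: [3.0, -1.1, 5.7]
ee_pos: [0.5927, 0.2079, 0.1354]
ft_force: [2.8, -0.7, 5.1]
ee_pos: [0.5827, 0.2099, 0.1354]
ft_force: [2.1, 0.1, 4.8]
ee_pos: [0.5747, 0.2115, 0.1354]
ft_force: [3.0, -0.4, 5.2]
100 236 404
[0.4998 0.2237 0.063 ] [0.5746 0.2115 0.1353]
```

View pics/w3.png

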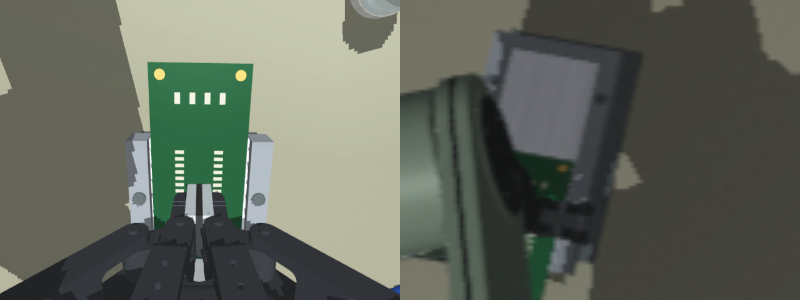

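The board overhangs the edge by about 42 mm (front corners in the wrist view near (237,99) and (405,102) at full scale). Lifting off and moving above the overhang.

```bash

python3 -m jog '[[0,0,0.003,0,0,0,-1],[0,0,0.01,0,0,0,-1],[0,0,0.04,0,0,0,-1],[0,0,0.08,0,0,0,-1],[0,0,0.1,0,0,0,-1]]' | grep -E 'ee_pos|ft'
python3 -m jog '[[-0.04,0.005,0,0,0,0,1],[-0.08,0.01,0,0,0,0,1],[-0.11,0.015,0,0,0,0,1],[-0.133,0.02,0,0,0,0,1],[-0.133,0.02,0,0,0,0,1]]' | grep -E 'ee_pos|ft'
python3 -m jog '[[0,0,0,0,0,0,1],[0,0,0,0,0,0,1],[0,0,0,0,0,0,1],[0,0,0,0,0,0,1],[0,0,0,0,0,0,1]]' | grep -E 'ee_pos|ft|open'
python3 - <<'E'
from h import *
w=read_camera("wrist");t=read_camera("top");cv2.imwrite("pics/w4.png",np.hstack([w["pixels"],np.zeros((480,10,3),np.uint8)])[:,:,::-1])
s=state();p=s["ee_pos"];
for h in(.054,.073):print(proj(w,p+h*s["ee_rot"][:,2]))
E
```

```text
ee_pos: [0.5738, 0.2115, 0.1758]
ft_force: [-0.2, -0.3, 0.3]
ee_pos: [0.5186, 0.2197, 0.1742]
ft_force: [-0.5, -0.5, -0.1]
ee_pos: [0.5213, 0.2192, 0.1745]
ft_force: [0.1, 0.4, 0.0]
opening: 0.0846
[319.3997 342.6408]
[319.3392 315.2441]
```

View pics/w4.png

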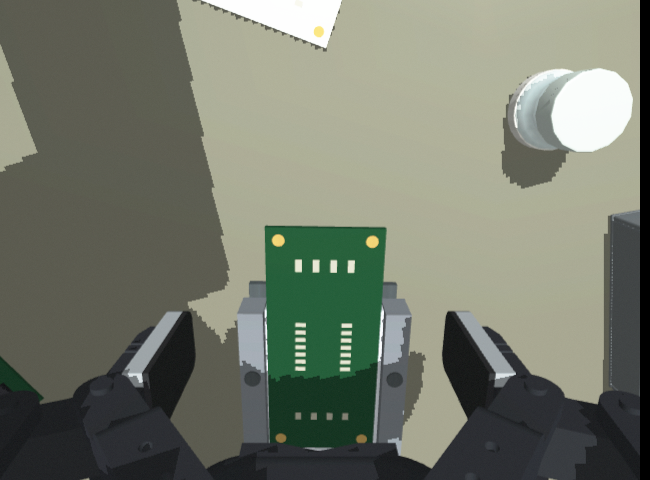

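The board still lies flat on the bed, with its front corners at (265,227) and (386,228) and rear corners near (271,447) and (373,446). The fingers are open either side.

```bash
python3 - <<'E'
from h import *
w=read_camera("wrist");s=state();p=s["ee_pos"][:2]
a,b,c,d=[ray(w,*q,.063)[:2] for q in((265,227),(386,228),(271,447),(373,446))]
f=(a+b)/2;r=(c+d)/2;x=r-f;print("front",f,"width",np.hypot(*(a-b)),np.hypot(*(c-d)),"len",np.hypot(*x),"yaw",np.arctan2(x[1],x[0]))
e=(ray(w,266,300,.064)+ray(w,384,300,.064))[:2]/2;print("edge",e)
X=x/np.hypot(*x);n=np.array([-X[1],X[0]]);print("tcp rel front: along",(p-f)@X,"lat",(p-f)@n,"edge along",(e-f)@X, "tool yaw",np.arctan2(-s["ee_rot"][0,1],s["ee_rot"][1,1]))
E
```

```text
front [0.499  0.2262] width 0.05324227372576607 0.053243196802161497 len 0.11887422988072327 yaw -0.19914224400429636
edge [0.5329 0.2196]
tcp rel front: along 0.022914761811845173 lat -0.002435361776464875 edge along 0.034509340153393846 tool yaw -0.1880764365961142
```

```bash

python3 -m jog '[[-0.007,0.008,0,0,0,-0.007,1],[-0.007,0.008,-0.02,0,0,-0.007,1],[-0.007,0.008,-0.05,0,0,-0.007,1],[-0.007,0.008,-0.08,0,0,-0.007,1],[-0.007,0.008,-0.1,0,0,-0.007,1]]' | grep -E 'ee_pos|ft'
python3 -m jog '[[0,0,-0.015,0,0,0,1],[0,0,-0.03,0,0,0,1],[0,0,-0.04,0,0,0,1],[0,0,-0.047,0,0,0,1],[0,0,-0.049,0,0,0,1]]' | grep -E 'ee_pos|ft'
python3 -m jog '[[0,0,0,0,0,0,1],[0,0,0,0,0,0,1],[0,0,0,0,0,0,1],[0,0,0,0,0,0,1],[0,0,0,0,0,0,1]]' | grep -E 'ee_pos|ft'
python3 - <<'E'
from h import *
w=read_camera("wrist");cv2.imwrite("pics/w5.png",w["pixels"][:,:,::-1])
E
```

```text
ee_pos: [0.5166, 0.2222, 0.1319]
ft_force: [-0.4, 0.4, 0.6]
ee_pos: [0.5179, 0.2225, 0.1144]
ft_force: [-0.4, 0.3, -0.3]
ee_pos: [0.5182, 0.2226, 0.1153]
ft_force: [0.5, 0.0, 0.4]
```

View pics/w5.png

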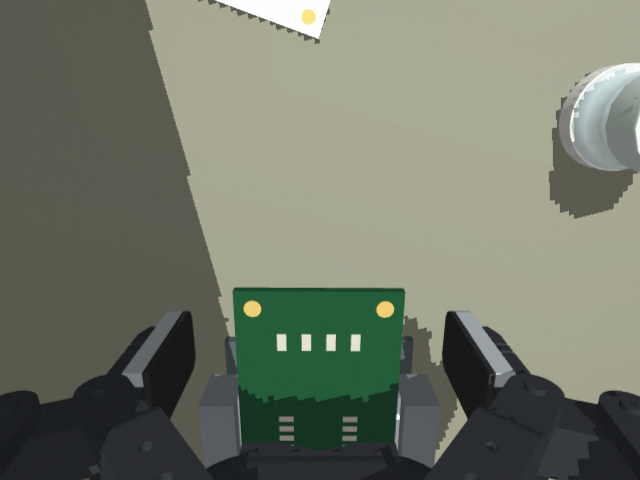

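The board is centred between the pads: its edges are at columns 234 and 405, with the tool centre at 319. Closing.

```bash

python3 -m jog '[[0,0,0,0,0,0,0.7],[0,0,0,0,0,0,0.5],[0,0,0,0,0,0,0.4],[0,0,0,0,0,0,0.35],[0,0,0,0,0,0,0.33]]' | grep -E 'ee_pos|ft|open|gra'
python3 -m jog '[[0,0,0,0,0,0,0.3],[0,0,0,0,0,0,0.28],[0,0,0,0,0,0,0.26],[0,0,0,0,0,0,0.24],[0,0,0,0,0,0,0.22]]' | grep -E 'ee_pos|ft|open|gra'
python3 -m jog '[[0,0,0,0,0,0,0.1],[0,0,0,0,0,0,0],[0,0,0,0,0,0,-0.5],[0,0,0,0,0,0,-1],[0,0,0,0,0,0,-1]]' | grep -E 'ee_pos|ft|open|gra'
```

```text
ee_pos: [0.5179, 0.2226, 0.1149]
ft_force: [-0.0, -0.1, -0.1]
opening: 0.0564
grasp_force: 0.0
ee_pos: [0.518, 0.2226, 0.1151]
ft_force: [-0.8, 0.1, 0.0]
opening: 0.0525
grasp_force: 35.2
ee_pos: [0.518, 0.2226, 0.1151]
ft_force: [-0.8, -0.8, 1.5]
opening: 0.0516
grasp_force: 62.0
```

```bash

python3 -m jog '[[0,0,0.003,0,0,0,-1],[0,0,0.007,0,0,0,-1],[0,0,0.015,0,0,0,-1],[0,0,0.03,0,0,0,-1],[0,0,0.05,0,0,0,-1]]' | grep -E 'ee_pos|ft|open|gra'
python3 -m jog '[[0,0,0.03,0,0,0,-1],[0,0,0.06,0,0,0,-1],[0,0,0.09,0,0,0,-1],[0,0,0.11,0,0,0,-1],[0,0,0.12,0,0,0,-1]]' | grep -E 'ee_pos|ft|open|gra'
python3 -m jog '[[0,0,0,0,0,0,-1],[0,0,0,0,0,0,-1],[0,0,0,0,0,0,-1],[0,0,0,0,0,0,-1],[0,0,0,0,0,0,-1]]' | grep -E 'ee_pos|ft|open|gra'
python3 - <<'E'
from h import *
w=read_camera("wrist");t=read_camera("scene");print(proj(t,state()["ee_pos"]))
cv2.imwrite("pics/w6.png",np.hstack([cv2.resize(w["pixels"],(400,300)),cv2.resize(t["pixels"][170:290,340:500],(400,300))])[:,:,::-1]);cv2.imwrite("pics/w6full.png",w["pixels"][:,:,::-1])
E
```

```text
ee_pos: [0.5175, 0.2224, 0.1349]
ft_force: [-0.7, -0.6, 0.8]
opening: 0.0514
grasp_force: 62.4
ee_pos: [0.5191, 0.2228, 0.1855]
ft_force: [-0.2, -0.8, 0.8]
opening: 0.0519
grasp_force: 62.4
ee_pos: [0.5175, 0.2224, 0.1821]
ft_force: [-0.4, 0.1, -0.2]
opening: 0.0518
grasp_force: 62.4
[426.036 194.863]
```

View pics/w6.png

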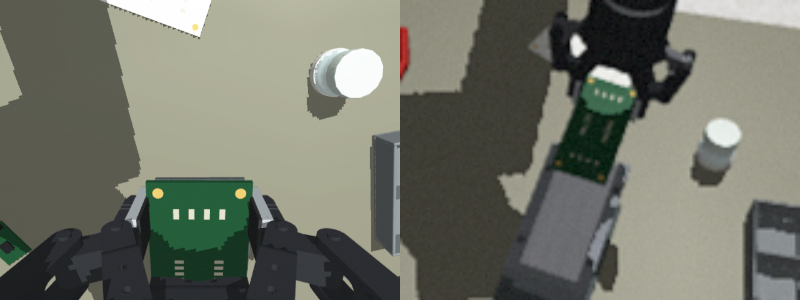

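Board held level in the gripper, front edge at row 290 as before. Carrying it to the cradle.

```bash

python3 -m jog '[[-0.002,-0.03,0,0,0,0.006,-1],[-0.006,-0.08,0,0,0,0.018,-1],[-0.01,-0.15,0,0,0,0.033,-1],[-0.016,-0.23,0,0,0,0.05,-1],[-0.022,-0.31,0,0,0,0.065,-1]]' | grep -E 'ee_pos|open|gra'
python3 -m jog '[[-0.005,-0.08,0,0,0,0.016,-1],[-0.01,-0.16,0,0,0,0.032,-1],[-0.015,-0.24,0,0,0,0.048,-1],[-0.021,-0.32,0,0,0,0.064,-1],[-0.026,-0.4,0,0,0,0.08,-1]]' | grep -E 'ee_pos|open|gra'
python3 -m jog '[[-0.005,-0.07,0,0,0,0.014,-1],[-0.01,-0.13,0,0,0,0.028,-1],[-0.015,-0.18,0,0,0,0.04,-1],[-0.018,-0.21,0,0,0,0.048,-1],[-0.018,-0.224,0,0,0,0.0485,-1]]' | grep -E 'ee_pos|open|gra'
python3 -m jog '[[0,0,0,0,0,0,-1],[0,0,0,0,0,0,-1],[0,0,0,0,0,0,-1],[0,0,0,0,0,0,-1],[0,0,0,0,0,0,-1]]'
python3 - <<'E'
from h import *
w=read_camera("wrist");t=read_camera("scene");q=read_camera("top");s=state();print(np.arctan2(-s["ee_rot"][0,1],s["ee_rot"][1,1]))
zt=s["ee_pos"][2]-.0522
X=np.array([np.cos(.105),np.sin(.105)])
f=(ray(w,233.6,289.6,zt)+ray(w,405,289.6,zt))[:2]/2;print("front",f,"behind tcp",(s["ee_pos"][:2]-f)@X,(s["ee_pos"][:2]-f)@[-X[1],X[0]])
cv2.imwrite("pics/w7.png",np.hstack([cv2.resize(w["pixels"],(400,300)),cv2.resize(t["pixels"][150:290,200:360],(343,300))])[:,:,::-1])
E
```

```text
ee_pos: [0.5089, 0.0977, 0.1828]
opening: 0.0517
grasp_force: 62.5
ee_pos: [0.4983, -0.0629, 0.1829]
opening: 0.0515
grasp_force: 62.5
ee_pos: [0.4914, -0.1529, 0.1829]
opening: 0.052
grasp_force: 62.5
time_s: 16.53
ee_pos: [0.4916, -0.1502, 0.1829]
ee_rot: [[-0.994, -0.106, -0.0], [-0.106, 0.994, 0.0], [0.0, 0.0, -1.0]]
ft_force: [-0.4, -0.8, -0.4]
opening: 0.0515
grasp_force: 62.5
0.10588494509381449
front [ 0.4716 -0.1525] behind tcp 0.02008671984569636 -0.0001482266605456954
```

View pics/w7.png

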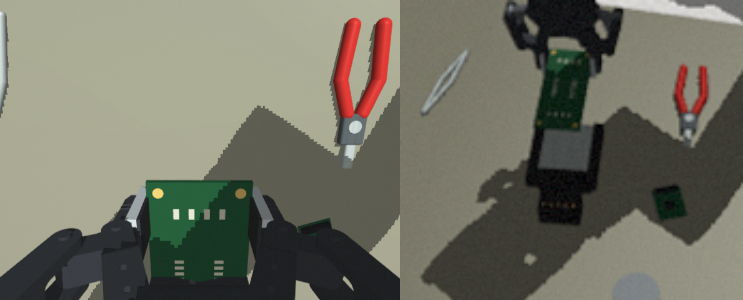

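```bash

python3 -m jog '[[0,-0.002,-0.02,0,0,0,-1],[0,-0.002,-0.05,0,0,0,-1],[0,-0.002,-0.08,0,0,0,-1],[0,-0.002,-0.11,0,0,0,-1],[0,-0.002,-0.13,0,0,0,-1]]' | grep -E 'ee_pos|ft'
python3 -m jog '[[0,0,-0.015,0,0,0,-1],[0,0,-0.025,0,0,0,-1],[0,0,-0.035,0,0,0,-1],[0,0,-0.04,0,0,0,-1],[0,0,-0.042,0,0,0,-1]]' | grep -E 'ee_pos|ft'
python3 -m jog '[[0,0,0,0,0,0,-1],[0,0,0,0,0,0,-1],[0,0,0,0,0,0,-1],[0,0,0,0,0,0,-1],[0,0,0,0,0,0,-1]]' | grep -E 'ee_pos|ft'
python3 - <<'E'
from h import *
t=read_camera("scene");q=read_camera("top")
cv2.imwrite("pics/w8.png",np.hstack([cv2.resize(q["pixels"][220:330,350:420],(350,550),interpolation=2),cv2.resize(t["pixels"][190:265,245:305],(440,550),interpolation=2)])[:,:,::-1])
E
```

```text
ee_pos: [0.4908, -0.1515, 0.1292]
ft_force: [-0.7, 0.3, -0.1]
ee_pos: [0.4917, -0.1519, 0.1141]
ft_force: [-0.2, 0.3, -0.4]
ee_pos: [0.4917, -0.1519, 0.1144]
ft_force: [0.2, -0.5, 0.2]
```

View pics/w8.png

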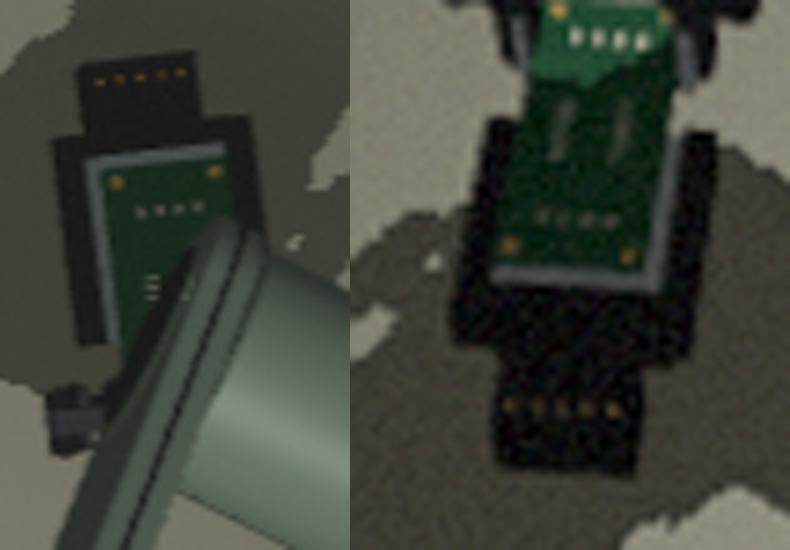

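The board lies between the side lips, slightly towards -y, with a gap of about 6 to 7 mm to the rear stop. I'll nudge it +1 mm in y and lower slowly.

```bash

python3 -m jog '[[0,0.003,-0.004,0,0,0,-1],[0,0.003,-0.008,0,0,0,-1],[0,0.003,-0.012,0,0,0,-1],[0,0.003,-0.015,0,0,0,-1],[0,0.003,-0.018,0,0,0,-1]]' | grep -E 'ee_pos|ft'
python3 -m jog '[[0,0,-0.001,0,0,0,-1],[0,0,-0.002,0,0,0,-1],[0,0,-0.004,0,0,0,-1],[0,0,-0.006,0,0,0,-1],[0,0,-0.008,0,0,0,-1]]' | grep -E 'ee_pos|ft'
python3 -m jog '[[0,0,-0.001,0,0,0,-1],[0,0,-0.002,0,0,0,-1],[0,0,-0.003,0,0,0,-1],[0,0,-0.003,0,0,0,-1],[0,0,-0.003,0,0,0,-1]]' | grep -E 'ee_pos|ft'
python3 -m jog '[[0,0,-0.001,0,0,0,-1],[0,0,-0.002,0,0,0,-1],[0,0,-0.002,0,0,0,-1],[0,0,-0.002,0,0,0,-1],[0,0,-0.002,0,0,0,-1]]' | grep -E 'ee_pos|ft'
```

```text
ee_pos: [0.4915, -0.1506, 0.1066]
ft_force: [-0.6, 0.3, -0.6]
ee_pos: [0.4916, -0.1507, 0.1037]
ft_force: [-0.3, -0.4, -0.8]
ee_pos: [0.4916, -0.1506, 0.1025]
ft_force: [-0.4, -1.4, 0.0]
ee_pos: [0.4916, -0.1506, 0.1017]
ft_force: [0.4, 0.8, 0.0]
```

```bash

python3 -m jog '[[0,0,-0.0005,0,0,0,-1],[0,0,-0.001,0,0,0,-1],[0,0,-0.0015,0,0,0,-1],[0,0,-0.0015,0,0,0,-1],[0,0,-0.0015,0,0,0,-1]]' | grep -E 'ee_pos|ft'
python3 -m jog '[[0,0,-0.0005,0,0,0,-1],[0,0,-0.001,0,0,0,-1],[0,0,-0.0015,0,0,0,-1],[0,0,-0.0015,0,0,0,-1],[0,0,-0.0015,0,0,0,-1]]' | grep -E 'ee_pos|ft'
python3 -m jog '[[0,0,-0.0005,0,0,0,-1],[0,0,-0.001,0,0,0,-1],[0,0,-0.001,0,0,0,-1],[0,0,-0.001,0,0,0,-1],[0,0,-0.001,0,0,0,-1]]' | grep -E 'ee_pos|ft'
```

```text
ee_pos: [0.4915, -0.1507, 0.1011]
ft_force: [-0.1, -0.3, -0.0]
ee_pos: [0.4916, -0.1507, 0.1006]
ft_force: [-0.1, -0.7, 0.2]
ee_pos: [0.4916, -0.1507, 0.1003]
ft_force: [-1.2, -0.2, 1.3]
```

```bash

python3 -m jog '[[0,0,-0.0003,0,0,0,-1],[0,0,-0.0006,0,0,0,-1],[0,0,-0.0009,0,0,0,-1],[0,0,-0.0009,0,0,0,-1],[0,0,-0.0009,0,0,0,-1]]' | grep -E 'ee_pos|ft'
python3 - <<'E'
from h import *
import time
print(state()["ft_force"],state()["ft_torque"])
E
```

```text
ee_pos: [0.4916, -0.1507, 0.0999]
ft_force: [-1.3, -0.1, 4.3]
[-1.3465 -0.0945  4.2733] [0.129  0.1505 0.0075]
```

Touched the bed with about 4 N. Easing slightly and sliding towards the rear stop.

```bash

python3 -m jog '[[0.001,0,0.0004,0,0,0,-1],[0.0025,0,0.0004,0,0,0,-1],[0.004,0.0004,0.0004,0,0,0,-1],[0.0055,0.0006,0.0004,0,0,0,-1],[0.007,0.0007,0.0004,0,0,0,-1]]' | grep -E 'ee_pos|ft'
python3 -m jog '[[0.0015,0,0,0,0,0,-1],[0.003,0,0,0,0,0,-1],[0.0045,0.0004,0,0,0,0,-1],[0.006,0.0006,0,0,0,0,-1],[0.0065,0.0007,0,0,0,0,-1]]' | grep -E 'ee_pos|ft'
python3 -m jog '[[0.0005,0,0,0,0,0,-1],[0.001,0,0,0,0,0,-1],[0.0015,0.0001,0,0,0,0,-1],[0.002,0.0002,0,0,0,0,-1],[0.002,0.0002,0,0,0,0,-1]]' | grep -E 'ee_pos|ft'
```

```text
ee_pos: [0.4944, -0.1504, 0.1]
ft_force: [-2.8, -0.9, 3.2]
ee_pos: [0.4971, -0.1501, 0.1]
ft_force: [-2.0, -0.5, 5.6]
ee_pos: [0.4978, -0.1501, 0.1]
ft_force: [-3.0, -0.2, 4.8]
```

```bash

for i in 1 2; do :; done
python3 -m jog '[[0.0005,0,0,0,0,0,-1],[0.001,0,0,0,0,0,-1],[0.0015,0.0001,0,0,0,0,-1],[0.0015,0.0002,0,0,0,0,-1],[0.0015,0.0002,0,0,0,0,-1]]' | grep -E 'ee_pos|ft'
python3 -m jog '[[0.0005,0,0,0,0,0,-1],[0.001,0,0,0,0,0,-1],[0.0015,0.0001,0,0,0,0,-1],[0.0015,0.0002,0,0,0,0,-1],[0.0015,0.0002,0,0,0,0,-1]]' | grep -E 'ee_pos|ft'
```

```text
ee_pos: [0.4981, -0.15, 0.1]
ft_force: [-4.3, -0.8, 6.0]
ee_pos: [0.4983, -0.15, 0.1]
ft_force: [-5.0, -1.3, 7.5]
```

```bash

python3 -m jog '[[0,0,0.0004,0,0,0,-1],[0,0,0.0008,0,0,0,-1],[0.0005,0,0.0008,0,0,0,-1],[0.001,0.0001,0.0008,0,0,0,-1],[0.001,0.0001,0.0008,0,0,0,-1]]' | grep -E 'ee_pos|ft'
python3 -m jog '[[0.0005,0,0,0,0,0,-1],[0.001,0,0,0,0,0,-1],[0.0015,0.0001,0,0,0,0,-1],[0.0015,0.0002,0,0,0,0,-1],[0.0015,0.0002,0,0,0,0,-1]]' | grep -E 'ee_pos|ft'
```

```text
ee_pos: [0.4984, -0.15, 0.1]
ft_force: [-6.2, -2.0, 6.0]
ee_pos: [0.4985, -0.15, 0.1]
ft_force: [-8.3, -2.2, 6.3]
```

At the stop: the force rises to about 8 N with no further motion. Relaxing, opening, retreating upwards.

```bash

python3 -m jog '[[-0.0005,0,0.0005,0,0,0,-1],[-0.001,0,0.001,0,0,0,-1],[-0.0015,-0.0002,0.0015,0,0,0,-1],[-0.0015,-0.0002,0.0015,0,0,0,-1],[-0.0015,-0.0002,0.0015,0,0,0,-1]]' | grep -E 'ee_pos|ft'
python3 -m jog '[[0,0,0,0,0,0,0.25],[0,0,0,0,0,0,0.3],[0,0,0,0,0,0,0.4],[0,0,0,0,0,0,0.6],[0,0,0,0,0,0,1]]' | grep -E 'ee_pos|ft|open|gra'
python3 -m jog '[[0,0,0,0,0,0,1],[0,0,0,0,0,0,1],[0,0,0,0,0,0,1],[0,0,0,0,0,0,1],[0,0,0,0,0,0,1]]' | grep -E 'ee_pos|ft|open|gra'
python3 - <<'E'
from h import *
w=read_camera("wrist");s=state();g=w["pixels"].astype(int)
cv2.imwrite("pics/w9.png",w["pixels"][:,:,::-1])
m=(g[:,:,1]>g[:,:,0]*1.5)&(g[:,:,1]>g[:,:,2]*1.2)&(g[:,:,1]>30)
for r in(280,290,300,320,340):
    x=np.nonzero(m[r,200:440])[0]+200;print(r,x.min() if len(x) else None,x.max() if len(x) else None)
col=np.nonzero(m[:,320])[0];print("front row",col.min())
f=ray(w,320,col.min(),.048)[:2];X=np.array([np.cos(.105),np.sin(.105)]);print((f-[.519,-.148])@X,(f-[.519,-.148])@[-X[1],X[0]])
E
```

```text
ee_pos: [0.4984, -0.1499, 0.1001]
ft_force: [-4.2, -2.5, 2.1]
ee_pos: [0.4998, -0.1497, 0.1009]
ft_force: [-0.3, 0.8, -0.1]
opening: 0.0784
grasp_force: 0.0
ee_pos: [0.4994, -0.1498, 0.1009]
ft_force: [-0.6, -0.3, -0.8]
opening: 0.0854
grasp_force: 0.0
280 None None
290 234 404
300 234 403
320 236 402
340 237 401
front row 284
-0.04132899802000338 0.00028107044413452974
```

```bash

python3 -m jog '[[0,0,0.02,0,0,0,1],[0,0,0.06,0,0,0,1],[0,0,0.12,0,0,0,1],[0,0,0.2,0,0,0,1],[0,0,0.28,0,0,0,1]]' | grep -E 'ee_pos|ft'
python3 -m jog '[[-0.1,0.1,0,0,0,0,1],[-0.2,0.2,0,0,0,0,1],[-0.25,0.3,0,0,0,0,1],[-0.25,0.4,0,0,0,0,1],[-0.25,0.45,0,0,0,0,1]]' | grep -E 'ee_pos|ft'
python3 -m jog '[[0,0.1,0,0,0,0,1],[0,0.2,0,0,0,0,1],[0,0.3,0,0,0,0,1],[0,0.35,0,0,0,0,1],[0,0.35,0,0,0,0,1]]' | grep -E 'time|ee_pos|ft'
python3 - <<'E'
from h import *
X=np.array([np.cos(.105),np.sin(.105)]);n=np.array([-X[1],X[0]])
for cam in("top","scene"):
    c=read_camera(cam);g=c["pixels"].astype(int);cv2.imwrite(f"pics/end_{cam}.png",c["pixels"][:,:,::-1])
    print(cam)
    for lat in (-.015,0,.015):
        out=[]
        for a in np.arange(-.054,.088,.002):
            P=np.array([.519,-.148])+a*X+lat*n; u,v=proj(c,np.array([*P,.048]))
            q=cv2.getRectSubPix(c["pixels"],(1,1),(float(u),float(v)))[0,0].astype(int)
            out.append('G' if q[1]>q[0]*1.4 and q[1]>q[2]*1.15 else ('s' if q.sum()>250 else 'k' if q.sum()<130 else '.'))
        print(lat,''.join(out))
    m=((g[:,:,1]>g[:,:,0]*1.4)&(g[:,:,1]>g[:,:,2]*1.15)).astype(np.uint8)
    P=proj(c,np.array([.539,-.146,.048]));k,l,st,ce=cv2.connectedComponentsWithStats(m);i=l[int(P[1]),int(P[0])]
    if i:
        mm=cv2.morphologyEx((l==i).astype(np.uint8),cv2.MORPH_CLOSE,np.ones((5,5)));r=cv2.minAreaRect(np.argwhere(mm)[:,::-1].astype(np.float32));print(r,"centre",ray(c,*r[0],.048),[ray(c,*p,.048)[:2] for p in cv2.boxPoints(r)])
E
```

```text
ee_pos: [0.4987, -0.1495, 0.2139]
ft_force: [1.0, -0.6, 0.5]
ee_pos: [0.3982, 0.0261, 0.2133]
ft_force: [1.2, 0.1, -0.2]
time_s: 26.83
ee_pos: [0.3999, 0.1686, 0.2138]
ft_force: [0.2, 0.4, -0.6]
top
-0.015 sssssssGGGGGGGGGGGGGGGGGGGGGGGGGGGGGGGGGGGGGGGGGGGGGGGGGGGGGGGGGGGGkkkk
0 sssssssGGGGGGGG...GGGGGGGGGGGGGGGGGGGGGGGGGGGGGGGGGGGGGGGGGGGGGGGGGkkkk
0.015 sssssssGGGGGGGGsssGGGGGGGGGGGGGGG.GsG.GsGGGGGGGGGGGGGGGG.sGGGGGGGGGkkkk
((383.7801818847656, 277.4093017578125), (56.47991943359375, 24.87888526916504), 83.36748504638672) centre [ 0.5382 -0.1451  0.048 ] [array([ 0.5952, -0.1126]), array([ 0.6011, -0.1656]), array([ 0.4818, -0.1773]), array([ 0.476 , -0.1248])]
scene
-0.015 sssssssGGGGGGGGGGGGGGGGGGGGGGGGGGGGGGGGGGGGGGGGGGGGGGGGGGGGGGGGGkkkkkkk
0 sssssss.GGGGGG.ssGGGGGGGGGGGGGGGGGGGGGGGGGGGGGGGGGGGGGGGGGGGGGGGkkkkkkk
0.015 sssssss.GGGGGGsss.GGGGGGGGGGGGGG...ss...GG.GGGGGGGGGGGGG.sGGGGGG.k.kkkk
((278.2852478027344, 212.0503692626953), (19.69567108154297, 34.641204833984375), 10.007979393005371) centre [ 0.5367 -0.1451  0.048 ] [array([ 0.5917, -0.1652]), array([ 0.4776, -0.1789]), array([ 0.4792, -0.124 ]), array([ 0.5927, -0.1131])]
```

The board directly abuts the rear wall in the top view, with no steel visible between them, and its measured centre is within about 1 mm of home.

```bash
python3 -c "
from plant import *
print(close_job())"
```

```text
the job is handed in; nothing more can be done
None
```

I slid the board out over the jig's front edge, lifted it off, laid it in the test cradle against the rear stop, released it and handed the job in at about 27 s; the top camera showed no gap at the stop, but no verdict came back.

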